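# Roll a capacitor can to the tester and start the test

## Robot

A 7-joint arm with a two-finger parallel gripper is mounted at the origin on the work surface. World frame = base frame: x ahead of the robot, y to its left, z up, the work surface at z = 0. Lengths are in mm, angles in rad, forces in N, time in s.
With the tool pointing down it reaches from about 425 to 950 mm from the base axis. Payload 16.7 kg.
Tool frame: the origin (TCP) lies on the centre line of the jaws, within the pads' length; the fingertips stand 11 mm ahead of it and the grasp point (between the pads) lies 8 mm behind it; z points along the fingers, y is the direction in which the jaws open and shut (so a half turn about z gives the same grasp; the last joint's range is limited). The gripper opens to 94 mm and grips with 3 to 60 N. Pads are 16 mm wide; open, the fingers measure 119 mm over their backs; the gripper's body (75 mm by 177 mm) begins 78 mm behind the grasp point.
Start: joints at [1.026, 0.426, 0.074, 1.606, -0.034, 1.111, -0.067], TCP at [259.587, -623.049, 216.467] pointing down, gripper open.
Joint ranges: [-2.85, 2.85], [-0.5, 2.14], [-1.23, 1.37], [0.21, 2.46], [-1.02, 4.16], [0.16, 2.05], [-2.73, 2.73]. Speed limits (rad/s): [1.89, 1.89, 2.39, 2.39, 3.01, 3.01, 3.01].

## Interface

Orientations are given as a 3x3 rotation matrix whose columns are the frame's x, y, z axes.
In Python, from rig import bot gives the robot as it stands.
- The arm moves only by the tool carry_out, never from a script. Its argument "increments" is a list of rows, each a list of 2 entries, a list of its own where there are three numbers: the shift along the world's x, y, z each as a share of 40 mm, from -1 to 1, then the turn, a rotation vector about the world's x, y, z each as a share of 0.08 rad, from -1 to 1. A call has 1 to 20 rows; each row shifts and turns the commanded pose from where the row before left it; what a row does not reach is not made up. A row lasts 1/8 s, in which the tool goes at most 62.5 mm and 10.7 degrees, less where a joint would pass 70% of its speed; a pose out of reach is approached as far as the arm can. A call with a number of a shift or a turn outside -1 to 1 is refused whole. A call with a gripper value outside its range is refused whole. "claw" is the opening, from -1 (shut) to 1 (fully open), set as the call begins (left out, the last holds). The fingers move at their own pace and stop on an object; "newtons" is the grip in N (left out, the last holds). Time passes only in rows, so rows that do not move let the fingers close. It gives the time, the measured TCP pose, the force and the opening at its end, in the units of the state.
- bot.state(): the state, without advancing time (a new reading comes with each control period).
- bot.grab_frame(name): name is "scene" or "top" or "wrist"; returns a dict with "frame" (420x560x3 uint8, blue, green, red), "range_z" (420x560 float32, mm along the optical axis (not along the pixel's ray), 0 where there is no reading), "fovy" (degrees; the focal length in pixels is half the picture's height over the tangent of half this angle, whatever the lens; pixels are square), "cx", "cy" (the principal point, pixels), "cam_to_world" (4x4, takes a point from camera to world coordinates). Camera axes: x right, y down, z forward; pixel columns grow to the right and rows downward; lengths in mm; the calibration is good to about 2 mm. A picture is of the moment at which its call begins.
- bot.close_job(): hands the job in, once; it reports no verdict.
The state is a dict: "time": time; "q": joint angles; "qvel": joint speeds; "effort": joint torques, N m; "tool_pos": TCP position; "tcp_rot": TCP orientation; "ft_force": force on the tool from outside, world axes, zero at the start; "wrist_torque": the same for the moment, N m; "finger_gap": opening from 0.0 (shut) to 1.0 (fully open).
Only numpy, scipy, OpenCV 4.12 (cv2) and the standard library are available. Lean on these libraries where they do the work, as an engineer would, in place of code of your own. Each camera call takes 0.05 s, during which the arm holds its last target.

## Task

With a fingertip on top of the blue capacitor can, roll it along the lane until it lies still in the middle of the yellow-lined bay, its brass stud facing the centre of the tester's brass disc to within a centimetre. Then press the tester's green button all the way down and let it go, with the can still in place. Work only from above the can: do not shove it from low down at its side, pick it up or carry it, and leave the orange can and everything else on the bench where they are.

Things in the scene. Friction and masses are not known exactly. Their poses are not given: they have to be found in the camera images.
- lane: Fixed lane: grey plate 136 mm wide, 460 long, its rolling surface 8 mm above the bench, an aluminium rail along each long side (10 mm thick, tops 16 mm above the bench, 116 mm apart). Origin: middle of its underside. y: along the lane, the way cans roll (both ways); x: across it, towards the tester; z up. Place and yaw vary.
- tester: Fixed pale grey box 100 x 130 mm, 70 high, beyond the lane's far rail, front face 76 mm from the lane's centre line; on that face a brass disc, 24 mm in diameter, 40 mm above the bench. Origin: at bench height under the middle of the bay, on the lane's centre line, straight in front of the disc; axes parallel to the lane's. Place along the lane varies.
- bay_center (a point): Where the blue can's centre should come to lie: over the middle of the bay, 40 mm above the bench. The bay is marked on the lane by two yellow lines across it, 38 mm either side of its middle, and a thin yellow line at the middle.
- blue_can: Blue cylinder, 64 mm in diameter, 100 long, about 0.4 kg, lying across the lane, brass stud on the tester's end. Origin: its centre, 40 mm above the bench (top line at 72). x: its axis, towards the stud; y, z turn. Starts 120 to 170 mm from the bay, either side. Under a fingertip stroking its top with a few N it rolls half as far as the fingertip and stops with it; let go, it coasts little.
- orange_can: The same kind of can in orange, lying on the lane on the other side of the bay; not to be disturbed. Origin at its centre.
- start_button (a joint): Travel of the tester's green push button in m: 0 up, 0.006 fully down; springs back; about 4 N holds it fully down.
- start_button_top (a point): Centre of the top face of the green button (24 mm in diameter, black housing) on top of the tester; it is pressed straight down.
- screwdriver: Loose screwdriver with red handle on the bench, a bystander.
- solder_reel: Loose metal reel, 64 mm in diameter, 42 mm high, a bystander; origin under its centre.
- flux_jar: Loose amber jar, 48 mm in diameter, 55 mm high, a bystander; origin under its centre.
- multimeter: Loose yellow multimeter 150 x 78 x 34 mm lying on its back, a bystander; origin under its centre.
- black_capacitor: Loose small black capacitor 35 mm in diameter standing 50 mm high, a bystander; origin under its centre.
- parts_tray: Loose blue parts tray 100 x 140 x 30 mm, a bystander; origin under its centre.
Mind the look-alikes: they are no part of the job. Of the things like the blue_can, leave any that is turquoise; of the rest the smaller one is meant.

How it is judged (in metres and radians):
On the way, in this order (a step that is already met when the one before it is completed fails the run):
1. the blue can lies still in the middle of the bay (y of blue_can in the frame of tester between -0.01 and 0.01 m and height (world z) of blue_can below 0.046 m and angle between the x axis of blue_can and the x axis of tester, either way round below 0.12 rad and linear speed of blue_can below 0.01 m/s and angular speed of blue_can below 0.3 rad/s), for 0.3 s.
2. then the green button is pressed fully down (value of joint start_button above 0.0045 m), for 0.05 s.
At the end, for the whole second after the job is handed in: The blue can lies still on the lane, its centre within 10 mm of the middle of the bay along the lane and its axis within 0.12 rad of square across it; after it came to rest there the green button was pressed (at least 4.5 of its 6 mm) and is up again (all of step 1 and value of joint start_button below 0.0015 m); the robot touches nothing.
It fails at once if the blue can is lifted (its centre more than 15 mm above its height on the lane) (height (world z) of blue_can above 0.055 m).
It fails at once if the fingers touch the blue can from low down (the grasp point between the finger pads less than 65 mm above the bench), instead of on its top (contact force between the fingers and blue_can above 0.5 N and height (world z) of the grasp point below 0.065 m).
It fails at once if the orange can is moved more than 15 mm (distance of orange_can from where it was at the start of the episode above 0.015 m).
It fails at once if a bystander (screwdriver, reel, jar, multimeter, black capacitor or tray) is moved more than 20 mm (distance of any of screwdriver, solder_reel, flux_jar, multimeter, black_capacitor, parts_tray from where it was at the start of the episode above 0.02 m).
It fails at once if the green button is pressed before the can is in the bay (value of joint start_button above 0.003 m and (y of blue_can in the frame of tester above 0.012 m or y of blue_can in the frame of tester below -0.012 m)).
It also fails if it takes over 67 s, if anything falls off the work surface, if the arm or the gripper's body presses on something with over 40 N, if the wrist force passes 120 N, or if a joint passes its speed limit or range.

## Working session

There is one attempt and no reset: what is moved stays moved. The work goes in short steps, Python scripts to look and compute and a tool call to move; the robot and the scene stay as the last step left them, time stands still between calls to the robot, and variables do not carry over. Pictures are saved under pics/ and viewed, and the job is handed in when it is done.

Besides the shell and the picture viewer there is one more tool, called after "Call:" as name([rows], argument=value, ...), one row to a line, values as JSON. carry_out: Moves the arm, as the interface text tells. Shift numbers are shares of 40 mm and turn numbers shares of 0.08 rad, none past 1 either way. Its arguments: {"type":"object","properties":{"increments":{"type":"array","items":{"type":"array"}},"claw":{"type":"number"},"newtons":{"type":"number"}},"required":["increments"]}

```bash
mkdir -p pics; ls
cat > h.py <<'E'
from rig import bot
import numpy as np, cv2
def grab(n):
    f=bot.grab_frame(n); h=f['frame'].shape[0]
    f['f']=h/2/np.tan(np.radians(f['fovy'])/2); return f
def pts(f):
    z=f['range_z'].astype(float); h,w=z.shape
    u,v=np.meshgrid(np.arange(w),np.arange(h))
    P=np.stack([(u-f['cx'])/f['f']*z,(v-f['cy'])/f['f']*z,z,np.ones_like(z)],-1)
    return (P@np.array(f['cam_to_world']).T)[...,:3]
def ray(f,u,v,zp):
    T=np.array(f['cam_to_world']); d=T[:3,:3]@np.array([(u-f['cx'])/f['f'],(v-f['cy'])/f['f'],1]); o=T[:3,3]
    return o+d*(zp-o[2])/d[2]
E
python3 - <<'E'
from h import *
print(bot.state())
for n in("top","scene"):
    f=grab(n); cv2.imwrite(f'pics/{n}0.png',f['frame']); print(n,f['fovy'],f['cx'],f['cy'],np.round(f['cam_to_world'],3).tolist(),(f['range_z']>0).mean())
E
```

```text
pics
{'time': 0.0, 'q': array([ 1.02649033,  0.42677195,  0.07383434,  1.60661945, -0.03411999,
        1.11081931, -0.06707635]), 'qvel': array([ 0.00014353, -0.00065965,  0.00093761, -0.00049114,  0.00064322,
        0.00034072, -0.00043607]), 'effort': array([ 1.46223840e-03, -9.35816503e+01,  3.66718143e+00, -4.54195869e+01,
       -4.90022090e-02,  2.01752252e-02,  1.41575692e-04]), 'tool_pos': array([ 259.43964471, -622.66864802,  215.74297986]), 'tcp_rot': array([[ 9.23072029e-01,  3.84626671e-01, -5.94623705e-04],
       [ 3.84627122e-01, -9.23071223e-01,  1.22211406e-03],
       [-7.88223702e-05, -1.35680771e-03, -9.99999076e-01]]), 'ft_force': array([0.1871543 , 0.43975982, 0.75131089]), 'wrist_torque': array([-0.06304645, -0.02144122, -0.002264  ]), 'finger_gap': 0.9991251311710365}
top 43.36793807335638 285.7737061048621 216.02776007598405 [[-0.018, -0.99, 0.141, 306.253], [-1.0, 0.021, 0.017, -34.176], [-0.02, -0.141, -0.99, 1619.326], [0.0, 0.0, 0.0, 1.0]] 0.995922619047619
scene 54.93980077046696 271.1339987474099 215.39839036854954 [[0.852, 0.328, -0.408, 989.635], [0.523, -0.554, 0.647, -733.789], [-0.014, -0.765, -0.644, 793.642], [0.0, 0.0, 0.0, 1.0]] 0.9960459183673469
```

View pics/top0.png

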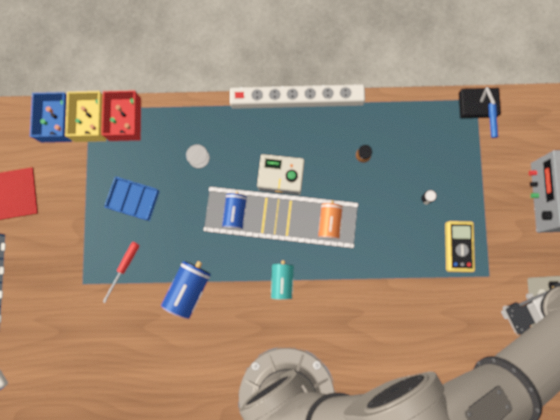

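View pics/scene0.png

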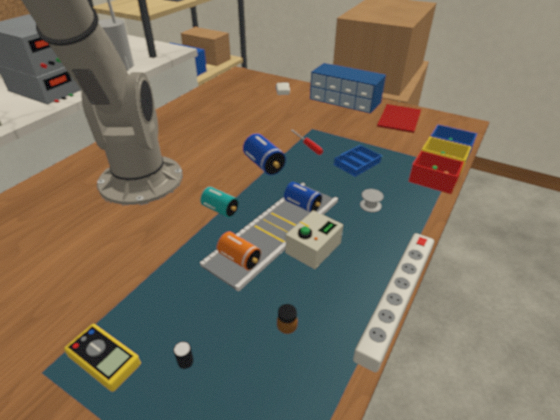

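```bash
cat > m.py <<'E'
from h import *
def measure(f,verbose=True):
    P=pts(f); hsv=cv2.cvtColor(f['frame'],cv2.COLOR_BGR2HSV); H,S,V=hsv[...,0],hsv[...,1],hsv[...,2]
    W=(P[...,0]>400)&(P[...,0]<760)&(abs(P[...,1])<330)
    W&=P[...,2]>-20
    out={}
    # rails: 10..22 height white bright
    rail=W&(P[...,2]>9)&(P[...,2]<24)&(S<45)&(V>150)
    yel=W&(P[...,2]<20)&(H>18)&(H<35)&(S>80)&(V>110)
    green=W&(P[...,2]>62)&(H>55)&(H<85)&(S>120)
    blue=W&(P[...,2]>30)&(H>105)&(H<125)&(S>120)
    org=W&(P[...,2]>30)&(H>5)&(H<16)&(S>140)
    test=W&(P[...,2]>62)&(P[...,2]<78)&(S<60)&(V>140)
    for n,m in dict(rail=rail,yel=yel,green=green,blue=blue,org=org,test=test).items():
        k,lab,st,c=cv2.connectedComponentsWithStats(m.astype(np.uint8))
        L=[]
        for i in range(1,k):
            if st[i,4]<8: continue
            q=P[lab==i]; r=cv2.minAreaRect(q[:,:2].astype(np.float32))
            L.append((st[i,4],np.round(c[i],1).tolist(),np.round(q.mean(0),1).tolist(),np.round(np.percentile(q[:,2],95),1),[np.round(x,1).tolist() for x in r[:2]],round(r[2],1)))
        print(n,*L,sep='\n  ')
E
python3 - <<'E'
from m import *
f=grab('top'); measure(f)
cv2.imwrite('pics/crop.png',cv2.resize(f['frame'][140:260,190:370],None,fx=4,fy=4,interpolation=cv2.INTER_CUBIC))
E
```

```text
rail
  (np.int32(2612), [276.9, 218.3], [529.6, 20.7, 13.7], np.float64(20.7), [[535.0, 11.2], [461.6, 143.3]], 82.2)
  (np.int32(79), [346.6, 204.3], [567.9, -194.2, 16.1], np.float64(22.3), [[568.0, -190.0], [71.0, 14.1]], 79.0)
yel
  (np.int32(92), [263.9, 214.6], [542.1, 60.5, 9.8], np.float64(15.1), [[541.7, 60.5], [8.3, 106.8]], 82.5)
  (np.int32(22), [276.9, 209.7], [556.3, 20.3, 10.4], np.float64(16.4), [[555.5, 20.7], [3.0, 62.7]], 82.4)
  (np.int32(89), [288.4, 217.4], [532.0, -14.8, 9.4], np.float64(15.8), [[532.5, -14.9], [7.8, 104.6]], 82.3)
green
blue
  (np.int32(102), [226.2, 210.9], [547.7, 169.6, 65.2], np.float64(72.0), [[546.7, 169.6], [13.0, 79.4]], 83.3)
  (np.int32(263), [238.1, 211.6], [544.5, 134.0, 67.0], np.float64(76.2), [[542.7, 138.2], [36.4, 82.4]], 82.1)
org
  (np.int32(82), [322.1, 221.0], [511.6, -115.3, 61.7], np.float64(69.1), [[512.0, -115.1], [9.7, 79.0]], 82.2)
  (np.int32(225), [335.2, 221.2], [509.5, -153.9, 67.9], np.float64(76.5), [[507.2, -151.0], [32.7, 83.3]], 83.6)
test
  (np.int32(1075), [279.7, 173.8], [655.6, 8.0, 70.8], np.float64(76.2), [[658.4, 7.0], [129.7, 103.5]], 82.4)
  (np.int32(46), [234.3, 195.5], [592.7, 144.5, 70.7], np.float64(75.9), [[592.4, 145.0], [46.0, 10.8]], 86.4)
  (np.int32(10), [327.1, 205.1], [558.2, -131.2, 67.4], np.float64(71.0), [[558.7, -130.9], [6.5, 11.7]], 1.6)
  (np.int32(43), [232.5, 213.4], [538.4, 150.0, 72.3], np.float64(76.7), [[538.4, 150.2], [9.0, 46.6]], 84.7)
  (np.int32(16), [330.4, 222.8], [504.2, -139.2, 72.9], np.float64(76.2), [[503.6, -139.4], [3.2, 35.2]], 87.0)
  (np.int32(11), [227.4, 226.4], [500.4, 165.9, 69.1], np.float64(74.1), [[500.5, 166.6], [19.2, 3.7]], 83.4)
```

View pics/crop.png

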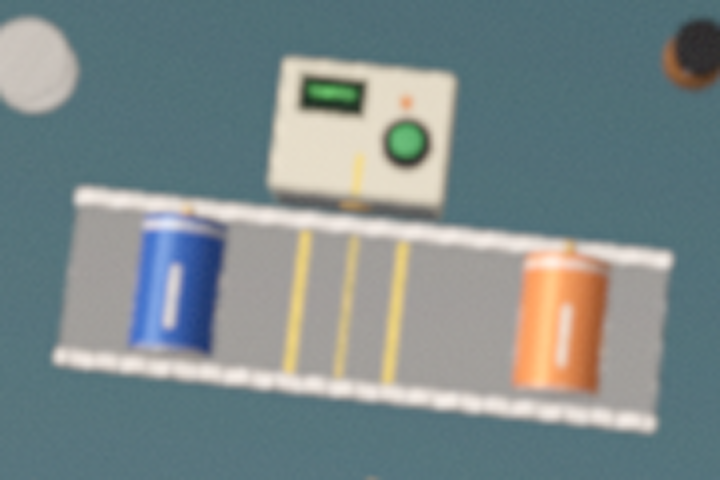

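```bash
cat >> m.py <<'E'
from scipy.optimize import least_squares
th=np.radians(-7.6); ex=np.array([np.cos(th),np.sin(th)]); ey=np.array([-np.sin(th),np.cos(th)])
def frame_ab(P): return P[...,:2]@ex,P[...,:2]@ey
def can(f,lo,hi,b0,b1,a0=470,a1=600,zr=72):
    P=pts(f); hsv=cv2.cvtColor(f['frame'],cv2.COLOR_BGR2HSV); A,B=frame_ab(P)
    m=(A>a0)&(A<a1)&(B>b0)&(B<b1)&(P[...,2]>40)&(P[...,2]<85)&(hsv[...,0]>lo)&(hsv[...,0]<hi)&(hsv[...,1]>110)
    k,lab,st,c=cv2.connectedComponentsWithStats(cv2.morphologyEx(m.astype(np.uint8),cv2.MORPH_CLOSE,np.ones((7,7))))
    i=1+np.argmax(st[1:,4]); m&=lab==i
    q=P[m]; a,b=frame_ab(q)
    mid=np.median(a)
    r=least_squares(lambda p:np.hypot(b-p[0]-p[1]*(a-mid),q[:,2]-p[2])-32,[b.mean(),0,40],loss='soft_l1',f_scale=2).x
    # silhouette in the image: rect, centre ray
    rr=cv2.minAreaRect(np.argwhere(lab==i)[:,::-1].astype(np.float32))
    s=ray(f,*rr[0],60); 
    print('can n',m.sum(),'a',round(a.min(),1),round(a.max(),1),'fit b',r[0].round(2),'skew',r[1].round(3),'z',r[2].round(1),'rect',np.round(rr[0],1),'sil b',round(s[:2]@ey,1),'P5/95 b',np.percentile(b,[2,98]).round(1))
    return r
E
python3 - <<'E'
from m import *
f=grab('top'); can(f,105,125,170,300); can(f,5,16,-150,0)
P=pts(f); hsv=cv2.cvtColor(f['frame'],cv2.COLOR_BGR2HSV)
m=(hsv[...,0]>50)&(hsv[...,0]<90)&(hsv[...,1]>90)&(hsv[...,2]>70)&(P[...,0]>600)&(P[...,0]<710)&(P[...,1]>-60)&(P[...,1]<0)&(P[...,2]>60)
v,u=np.nonzero(m); print('button',m.sum(),u.mean(),v.mean(),np.median(P[m],0),np.percentile(P[m][:,2],[10,90]),ray(f,u.mean(),v.mean(),80))
E
```

```text
can n 441 a 477.1 561.1 fit b 220.23 skew -0.001 z 41.6 rect [233.7 212. ] sil b 218.5 P5/95 b [191.8 246.3]
can n 457 a 479.2 582.9 fit b -70.01 skew 0.003 z 41.3 rect [330.  219.4] sil b -69.4 P5/95 b [-98.6 -41.1]
button 64 291.25 175.015625 [646.73361739 -26.00730069  91.83148329] [82.55998356 96.33559648] [649.13875019 -26.5373696   80.        ]
```

Call:
carry_out([
  [[0.367,0.98,0],[0,0,-0.33]],
  [[0.367,0.98,0],[0,0,-0.33]],
  [[0.367,0.98,0],[0,0,-0.33]],
  [[0.367,0.98,0],[0,0,-0.33]],
  [[0.367,0.98,0],[0,0,-0.33]],
  [[0.367,0.98,0],[0,0,-0.33]],
  [[0.367,0.98,0],[0,0,-0.33]],
  [[0.367,0.98,0],[0,0,-0.33]],
  [[0.367,0.98,0],[0,0,-0.33]],
  [[0.367,0.98,0],[0,0,-0.33]],
  [[0.367,0.98,0],[0,0,-0.33]],
  [[0.367,0.98,0],[0,0,-0.33]],
  [[0.367,0.98,0],[0,0,-0.33]],
  [[0.367,0.98,0],[0,0,-0.33]],
  [[0.367,0.98,0],[0,0,-0.33]],
  [[0.367,0.98,0],[0,0,-0.33]],
  [[0.367,0.98,0],[0,0,-0.33]],
  [[0.367,0.98,0],[0,0,-0.33]],
  [[0.367,0.98,0],[0,0,-0.33]],
  [[0.367,0.98,0],[0,0,-0.33]],
], claw=-1, newtons=20)

```text
time: 2.7
tool_pos: [553.5, 162.2, 216.4]
tcp_rot: [[0.991, -0.134, -0.0], [-0.134, -0.991, -0.0], [0.0, 0.0, -1.0]]
ft_force: [0.9, 0.3, -0.8]
finger_gap: 0.005
```

Call:
carry_out([
  [[0,0,-0.8],[0,0,0]],
  [[0,0,-0.8],[0,0,0]],
  [[0,0,-0.8],[0,0,0]],
  [[0,0,-0.7],[0,0,0]],
  [[0,0,0],[0,0,0]],
])

```text
time: 3.32
tool_pos: [551.9, 160.5, 90.8]
tcp_rot: [[0.991, -0.133, -0.003], [-0.133, -0.991, -0.001], [-0.003, 0.001, -1.0]]
ft_force: [-0.0, -0.5, 1.4]
finger_gap: 0.005
```

Run:
```python
from m import *
print(bot.state()['ft_force'])
f=grab('wrist'); g=grab('scene'); cv2.imwrite('pics/w1.png',np.hstack([f['frame'][:,:],g['frame'][130:330,150:400][:, :240] if 0 else cv2.resize(g['frame'][150:290,200:380],(240,420))]))
```

```text
[-0.04501796 -0.49452812  1.36524386]
```

View pics/w1.png

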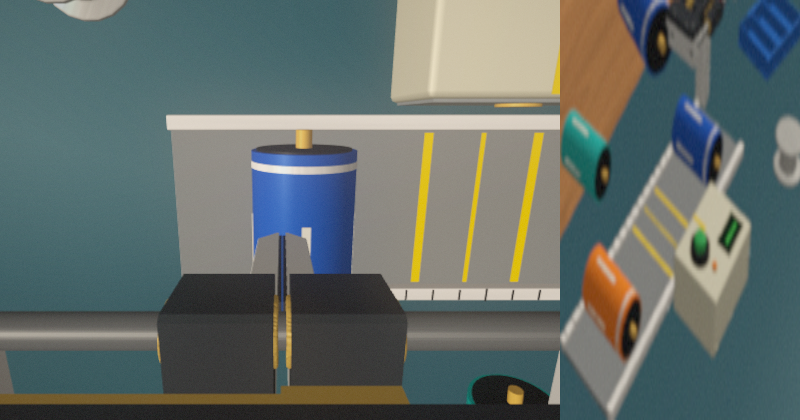

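Call:
carry_out([
  [[0,0,-0.1],[0,0,0]],
  [[0,0,-0.05],[0,0,0]],
  [[0,0,-0.025],[0,0,0]],
  [[0,0,0],[0,0,0]],
])

```text
time: 3.92
tool_pos: [553.2, 160.9, 85.5]
tcp_rot: [[0.991, -0.133, 0.0], [-0.133, -0.991, 0.0], [0.0, -0.0, -1.0]]
ft_force: [0.4, -0.0, -0.0]
finger_gap: 0.005
```

Call:
carry_out([
  [[0,0,-0.04],[0,0,0]],
  [[0,0,-0.025],[0,0,0]],
  [[0,0,0],[0,0,0]],
])

```text
time: 4.3
tool_pos: [553.1, 161.0, 82.7]
tcp_rot: [[0.991, -0.133, -0.0], [-0.133, -0.991, 0.0], [-0.0, 0.0, -1.0]]
ft_force: [0.4, -0.1, -0.7]
finger_gap: 0.007
```

Call:
carry_out([
  [[0,0,-0.025],[0,0,0]],
  [[0,0,0],[0,0,0]],
])

```text
time: 4.55
tool_pos: [553.1, 161.0, 81.8]
tcp_rot: [[0.991, -0.133, -0.0], [-0.133, -0.991, -0.0], [-0.0, 0.0, -1.0]]
ft_force: [0.3, -0.2, 0.6]
finger_gap: 0.008
```

Call:
carry_out([
  [[0,0,-0.02],[0,0,0]],
  [[0,0,0],[0,0,0]],
])

```text
time: 4.8
tool_pos: [553.3, 161.1, 81.2]
tcp_rot: [[0.991, -0.133, 0.0], [-0.133, -0.991, 0.0], [0.0, -0.0, -1.0]]
ft_force: [0.4, -0.6, 1.7]
finger_gap: 0.006
```

Call:
carry_out([
  [[0,0,-0.02],[0,0,0]],
  [[0,0,0],[0,0,0]],
])

```text
time: 5.05
tool_pos: [553.4, 161.6, 80.7]
tcp_rot: [[0.991, -0.133, 0.001], [-0.133, -0.991, 0.001], [0.001, -0.001, -1.0]]
ft_force: [-1.6, 2.2, 8.5]
finger_gap: 0.004
```

Call:
carry_out([
  [[-0.0165,-0.124,0.027],[0,0,0]],
  [[-0.0165,-0.124,0.017],[0,0,0]],
  [[-0.0165,-0.124,0.012],[0,0,0]],
  [[-0.0165,-0.124,0.007],[0,0,0]],
  [[-0.0165,-0.124,0.0025],[0,0,0]],
])

```text
time: 5.68
tool_pos: [550.0, 136.2, 83.2]
tcp_rot: [[0.991, -0.133, 0.0], [-0.133, -0.991, 0.0], [0.0, -0.0, -1.0]]
ft_force: [-0.9, -0.1, 5.6]
finger_gap: 0.004
```

Run:
```python
from m import *
f=grab('wrist'); cv2.imwrite('pics/w2.png',f['frame']); print(bot.state()['ft_force'],bot.state()['tool_pos'])
```

```text
[-2.22998866  0.63131214  7.49895394] [549.94434287 135.42241792  83.21513479]
```

View pics/w2.png

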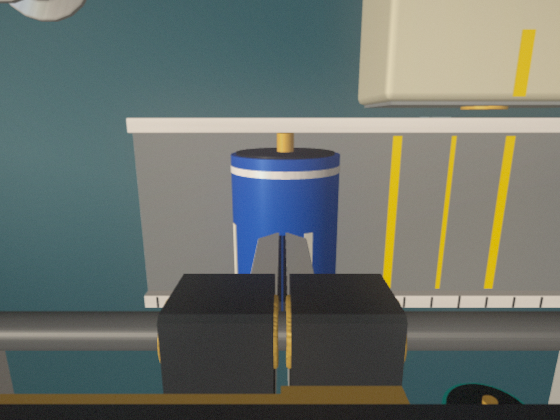

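Call:
carry_out([
  [[-0.0165,-0.124,-0.0025],[0,0,0]],
  [[-0.0165,-0.124,-0.007],[0,0,0]],
  [[-0.0165,-0.124,-0.012],[0,0,0]],
  [[-0.0165,-0.124,-0.017],[0,0,0]],
  [[-0.0165,-0.124,-0.022],[0,0,0]],
  [[0,0,0],[0,0,0]],
])

```text
time: 6.48
tool_pos: [546.9, 110.8, 81.5]
tcp_rot: [[0.991, -0.134, 0.001], [-0.134, -0.991, -0.0], [0.001, 0.0, -1.0]]
ft_force: [-6.1, -2.8, 20.5]
finger_gap: 0.004
```

Call:
carry_out([
  [[0,0,0.25],[0,0,0]],
  [[0.041,0.31,0],[0,0,0]],
  [[0.041,0.31,0],[0,0,0]],
  [[0,0,-0.15],[0,0,0]],
  [[0,0,0],[0,0,0]],
])

```text
time: 7.1
tool_pos: [549.3, 136.1, 83.5]
tcp_rot: [[0.991, -0.132, -0.001], [-0.132, -0.991, -0.0], [-0.001, 0.001, -1.0]]
ft_force: [-0.0, -0.9, 0.7]
finger_gap: 0.003
```

Run:
```python
from m import *
f=grab('wrist'); cv2.imwrite('pics/w3.png',f['frame']); print(bot.state()['ft_force'],bot.state()['tool_pos'])
```

```text
[-0.05949354  0.18229763 -0.66700424] [549.4413191  135.90510278  83.804873  ]
```

View pics/w3.png

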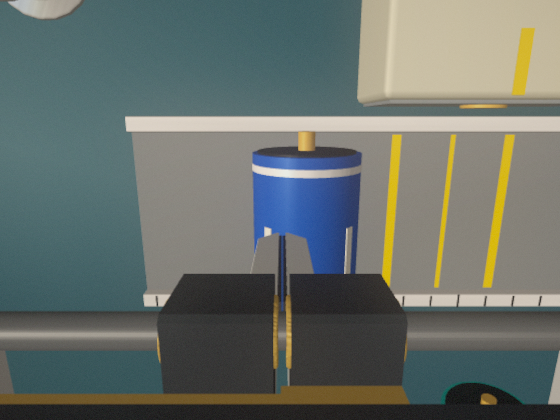

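```bash
cat > wr.py <<'E'
from m import *
def wr(f):
    hsv=cv2.cvtColor(f['frame'],cv2.COLOR_BGR2HSV); H,S,V=[hsv[...,i] for i in range(3)]
    m=((H>105)&(H<125)&(S>130)).astype(np.uint8); m[300:]=0; 
    k,lab,st,c=cv2.connectedComponentsWithStats(m); i=1+np.argmax(st[1:,4])
    x0,y0,w,h,_=st[i]
    # blue edges on the band rows just below white band
    rows=range(y0+30,y0+60); L=[];R=[]
    for r in rows:
        xs=np.nonzero(lab[r]==i)[0]
        if len(xs): L.append(xs.min());R.append(xs.max()+1)
    # stud: yellowish pixels just above can
    s=(H>12)&(H<30)&(S>90); s[:y0-25]=0; s[y0-4:]=0; s[:,:x0]=0; s[:,x0+w:]=0
    v,u=np.nonzero(s)
    out={}
    if len(u): 
        p=ray(f,np.median(u),np.median(v),40); out['stud']=(np.median(u),np.median(v),(p[:2]@ey).round(1),(p[:2]@ex).round(1))
    # silhouette: bisector of tangent directions
    T=np.array(f['cam_to_world']);cam=T[:3,3]; rm=np.mean(list(rows))
    d=[]
    for e in (np.mean(L),np.mean(R)):
        q=ray(f,e-.5,rm,40)-cam; d.append(np.arctan2(q[:2]@ey,-q[2]))
    out['can_b']=round(float(cam[:2]@ey+np.tan(np.mean(d))*(cam[2]-40)),1)
    out['edges']=(np.mean(L).round(1),np.mean(R).round(1))
    # slope of silhouette edges
    out['slopeL']=np.polyfit(list(rows)[:len(L)],L,1)[0].round(3);out['slopeR']=np.polyfit(list(rows)[:len(R)],R,1)[0].round(3)
    y=((H>20)&(H<33)&(S>130)&(V>110)).astype(np.uint8); y[:125]=0; y[300:]=0
    k,lab2,st,c=cv2.connectedComponentsWithStats(y)
    for j in range(1,k):
        if st[j,4]>150:
            v,u=np.nonzero(lab2==j); P=np.array([ray(f,a,b,8)[:2] for a,b in zip(u,v)]); 
            out[f'line{j}']=((P@ey).mean().round(1),(P@ex).mean().round(1),np.degrees(np.polyfit(P@ex,P@ey,1)[0]).round(2),st[j,4])
    for k_,v_ in out.items(): print(k_,v_)
    s=bot.state(); print('tool b,a',(s['tool_pos'][:2]@ey).round(1),(s['tool_pos'][:2]@ex).round(1),s['tool_pos'][2].round(1),'F',s['ft_force'].round(1),s['time'])
E
python3 - <<'E'
from wr import *
wr(grab('wrist'))
E
```

```text
stud (np.float64(305.5), np.float64(149.0), np.float64(192.8), np.float64(576.0))
can_b 192.9
edges (np.float64(254.0), np.float64(356.5))
slopeL 0.0
slopeR 0.032
line2 (np.float64(129.8), np.float64(531.1), np.float64(0.17), np.int32(1317))
line3 (np.float64(91.7), np.float64(529.2), np.float64(0.06), np.int32(742))
line4 (np.float64(53.6), np.float64(529.4), np.float64(0.06), np.int32(1417))
tool b,a 207.3 526.8 84.1 F [-0.6  0.2  0.1] 7.2
```

Call:
carry_out([
  [[0,0,-0.07],[0,0,0]],
  [[-0.0165,-0.124,0.018],[0,0,0]],
  [[-0.0165,-0.124,0.013],[0,0,0]],
  [[-0.0165,-0.124,0.009],[0,0,0]],
  [[-0.0165,-0.124,0.005],[0,0,0]],
  [[-0.0165,-0.124,0.002],[0,0,0]],
  [[-0.0165,-0.124,0],[0,0,0]],
  [[-0.0165,-0.124,0],[0,0,0]],
  [[-0.0165,-0.124,-0.002],[0,0,0]],
  [[-0.0165,-0.124,-0.005],[0,0,0]],
  [[-0.0165,-0.124,-0.008],[0,0,0]],
  [[0,0,0],[0,0,0]],
])

```text
time: 8.7
tool_pos: [543.2, 86.1, 82.9]
tcp_rot: [[0.991, -0.133, -0.0], [-0.133, -0.991, -0.0], [-0.0, 0.0, -1.0]]
ft_force: [-0.3, -0.3, 0.1]
finger_gap: 0.006
```

Call:
carry_out([
  [[0,0,0.15],[0,0,0]],
  [[0.041,0.31,0],[0,0,0]],
  [[0.041,0.31,0],[0,0,0]],
  [[0,0,-0.08],[0,0,0]],
  [[0,0,0],[0,0,0]],
])

```text
time: 9.32
tool_pos: [546.2, 111.4, 85.3]
tcp_rot: [[0.991, -0.132, -0.001], [-0.132, -0.991, -0.0], [-0.001, 0.0, -1.0]]
ft_force: [-0.7, -0.1, -0.1]
finger_gap: 0.004
```

Run:
```python
from wr import *
wr(grab('wrist'))
```

```text
stud (np.float64(272.0), np.float64(149.0), np.float64(188.0), np.float64(575.9))
can_b 189.4
edges (np.float64(221.7), np.float64(319.3))
slopeL 0.044
slopeR -0.262
line2 (np.float64(129.8), np.float64(533.8), np.float64(0.01), np.int32(1230))
line3 (np.float64(91.8), np.float64(528.8), np.float64(0.03), np.int32(722))
line4 (np.float64(53.7), np.float64(529.3), np.float64(0.06), np.int32(1385))
tool b,a 182.4 526.8 85.4 F [-0.5 -0.1  0.5] 9.375
```

Call:
carry_out([
  [[0.031,0.235,0.02],[0,0,0]],
  [[0.032,0.236,0],[0,0,0]],
  [[0,0,-0.12],[0,0,0]],
  [[0,0,-0.02],[0,0,0]],
  [[0,0,0],[0,0,0]],
])

```text
time: 10.0
tool_pos: [549.1, 130.3, 81.0]
tcp_rot: [[0.991, -0.133, 0.0], [-0.133, -0.991, 0.0], [0.0, -0.0, -1.0]]
ft_force: [-0.3, 0.7, 4.7]
finger_gap: 0.003
```

Call:
carry_out([
  [[-0.0165,-0.124,0.018],[0,0,0]],
  [[-0.0165,-0.124,0.016],[0,0,0]],
  [[-0.0165,-0.124,0.012],[0,0,0]],
  [[-0.0165,-0.124,0.007],[0,0,0]],
  [[-0.0165,-0.124,0.002],[0,0,0]],
])

```text
time: 10.62
tool_pos: [545.7, 104.7, 83.3]
tcp_rot: [[0.991, -0.133, 0.0], [-0.133, -0.991, -0.0], [0.0, 0.0, -1.0]]
ft_force: [-0.9, 0.0, 5.1]
finger_gap: 0.007
```

Call:
carry_out([
  [[-0.0165,-0.124,0],[0,0,0]],
  [[-0.0165,-0.124,-0.003],[0,0,0]],
  [[-0.0165,-0.124,-0.009],[0,0,0]],
])

```text
time: 11.0
tool_pos: [543.8, 89.9, 82.9]
tcp_rot: [[0.991, -0.133, 0.0], [-0.133, -0.991, -0.0], [0.0, 0.0, -1.0]]
ft_force: [-1.6, -0.9, 8.1]
finger_gap: 0.007
```

Call:
carry_out([
  [[-0.0165,-0.124,-0.013],[0,0,0]],
  [[-0.0165,-0.124,-0.016],[0,0,0]],
  [[0,0,0],[0,0,0]],
])

```text
time: 11.38
tool_pos: [542.5, 79.5, 81.7]
tcp_rot: [[0.991, -0.134, 0.0], [-0.134, -0.991, -0.001], [0.0, 0.001, -1.0]]
ft_force: [-2.3, -1.1, 9.5]
finger_gap: 0.006
```

Run:
```python
from wr import *
wr(grab('wrist'))
```

```text
stud (np.float64(264.0), np.float64(151.0), np.float64(160.4), np.float64(575.6))
can_b 161.4
edges (np.float64(211.5), np.float64(315.1))
slopeL 0.08
slopeR -0.027
line3 (np.float64(91.9), np.float64(534.3), np.float64(0.03), np.int32(647))
line4 (np.float64(53.8), np.float64(528.9), np.float64(0.05), np.int32(1398))
tool b,a 150.7 527.2 81.7 F [-1.4 -1.   9. ] 11.425
```

Call:
carry_out([
  [[0,0,0.14],[0,0,0]],
  [[0.039,0.291,0],[0,0,0]],
  [[0.039,0.291,0],[0,0,0]],
  [[0,0,0],[0,0,0]],
  [[0,0,-0.134],[0,0,0]],
  [[0,0,-0.02],[0,0,0]],
  [[0,0,0],[0,0,0]],
])

```text
time: 12.3
tool_pos: [545.8, 104.1, 81.1]
tcp_rot: [[0.991, -0.133, 0.001], [-0.133, -0.991, 0.0], [0.001, -0.0, -1.0]]
ft_force: [-1.8, 1.2, 8.2]
finger_gap: 0.004
```

Call:
carry_out([
  [[-0.0165,-0.124,0.018],[0,0,0]],
  [[-0.0165,-0.124,0.016],[0,0,0]],
  [[-0.0165,-0.124,0.012],[0,0,0]],
  [[-0.0165,-0.124,0.007],[0,0,0]],
  [[-0.0165,-0.124,0.002],[0,0,0]],
  [[-0.0165,-0.124,0],[0,0,0]],
  [[-0.0165,-0.124,-0.003],[0,0,0]],
  [[-0.0165,-0.124,-0.009],[0,0,0]],
  [[-0.0165,-0.124,-0.013],[0,0,0]],
  [[-0.0165,-0.124,-0.016],[0,0,0]],
  [[0,0,0],[0,0,0]],
])

```text
time: 13.68
tool_pos: [539.1, 53.2, 81.6]
tcp_rot: [[0.991, -0.134, 0.0], [-0.134, -0.991, -0.001], [0.0, 0.0, -1.0]]
ft_force: [-1.8, -1.2, 8.3]
finger_gap: 0.002
```

Run:
```python
from wr import *
wr(grab('wrist'))
```

```text
stud (np.float64(261.0), np.float64(151.0), np.float64(135.7), np.float64(575.7))
can_b 137.0
edges (np.float64(210.3), np.float64(309.6))
slopeL 0.048
slopeR -0.2
line3 (np.float64(91.9), np.float64(534.2), np.float64(0.03), np.int32(629))
line4 (np.float64(53.8), np.float64(534.9), np.float64(0.04), np.int32(1248))
tool b,a 124.3 527.3 81.6 F [-1.8 -1.2  7.8] 13.725
```

Call:
carry_out([
  [[0,0,0.14],[0,0,0]],
  [[0.041,0.31,0],[0,0,0]],
  [[0.041,0.31,0],[0,0,0]],
  [[0,0,0],[0,0,0]],
  [[0,0,-0.134],[0,0,0]],
  [[0,0,-0.018],[0,0,0]],
  [[0,0,0],[0,0,0]],
])

```text
time: 14.6
tool_pos: [542.3, 79.0, 81.0]
tcp_rot: [[0.991, -0.133, 0.0], [-0.133, -0.991, 0.0], [0.0, -0.0, -1.0]]
ft_force: [0.4, 1.8, 3.0]
finger_gap: 0.004
```

Call:
carry_out([
  [[-0.0165,-0.124,0.018],[0,0,0]],
  [[-0.0165,-0.124,0.016],[0,0,0]],
  [[-0.0165,-0.124,0.012],[0,0,0]],
  [[-0.0165,-0.124,0.007],[0,0,0]],
  [[-0.0165,-0.124,0.002],[0,0,0]],
  [[-0.0165,-0.124,0],[0,0,0]],
  [[-0.0165,-0.124,-0.003],[0,0,0]],
  [[-0.0165,-0.124,-0.009],[0,0,0]],
  [[-0.0165,-0.124,-0.013],[0,0,0]],
  [[0,0,0],[0,0,0]],
])

```text
time: 15.85
tool_pos: [536.4, 33.7, 82.4]
tcp_rot: [[0.991, -0.133, 0.0], [-0.133, -0.991, -0.0], [0.0, 0.0, -1.0]]
ft_force: [-1.4, -0.6, 9.3]
finger_gap: 0.002
```

Run:
```python
from wr import *
f=grab('wrist');wr(f); cv2.imwrite('pics/w5.png',f['frame'])
```

```text
stud (np.float64(267.0), np.float64(151.0), np.float64(112.5), np.float64(575.5))
can_b 112.7
edges (np.float64(216.4), np.float64(319.0))
slopeL 0.062
slopeR 0.014
line4 (np.float64(53.9), np.float64(534.7), np.float64(0.03), np.int32(1227))
tool b,a 104.5 527.2 82.4 F [-2.6 -0.6  9.3] 15.9
```

View pics/w5.png

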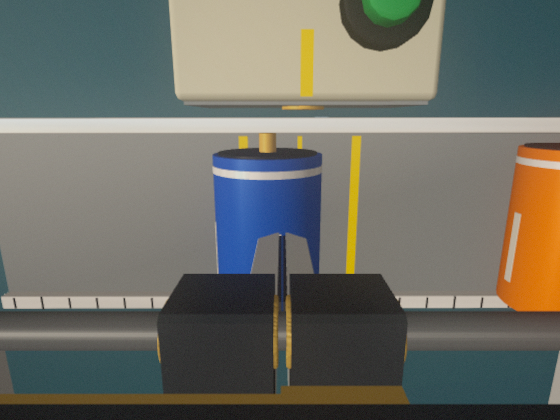

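Call:
carry_out([
  [[0,0,0.14],[0,0,0]],
  [[0.033,0.248,0],[0,0,0]],
  [[0.033,0.248,0],[0,0,0]],
  [[0,0,0],[0,0,0]],
  [[0,0,-0.14],[0,0,0]],
  [[0,0,-0.02],[0,0,0]],
  [[0,0,0],[0,0,0]],
])

```text
time: 16.77
tool_pos: [539.2, 54.4, 81.5]
tcp_rot: [[0.991, -0.133, 0.0], [-0.133, -0.991, 0.0], [0.0, -0.0, -1.0]]
ft_force: [-1.5, 1.2, 8.2]
finger_gap: 0.005
```

Call:
carry_out([
  [[-0.0165,-0.124,0.017],[0,0,0]],
  [[-0.0165,-0.124,0.013],[0,0,0]],
  [[-0.0165,-0.124,0.009],[0,0,0]],
  [[-0.0165,-0.124,0.005],[0,0,0]],
  [[-0.0165,-0.124,0.001],[0,0,0]],
  [[-0.0165,-0.124,-0.003],[0,0,0]],
  [[-0.0165,-0.124,-0.007],[0,0,0]],
  [[0,0,0],[0,0,0]],
])

```text
time: 17.77
tool_pos: [534.4, 18.7, 82.9]
tcp_rot: [[0.991, -0.134, 0.0], [-0.134, -0.991, -0.0], [0.0, 0.0, -1.0]]
ft_force: [-1.3, -0.6, 8.1]
finger_gap: 0.003
```

Run:
```python
from wr import *
f=grab('wrist');wr(f)
```

```text
stud (np.float64(269.0), np.float64(151.0), np.float64(96.3), np.float64(575.6))
can_b 97.8
edges (np.float64(221.5), np.float64(313.6))
slopeL 0.05
slopeR -0.208
line4 (np.float64(53.9), np.float64(534.6), np.float64(0.05), np.int32(1216))
tool b,a 89.5 527.3 82.9 F [-1.  -1.1  8.4] 17.825
```

Call:
carry_out([
  [[-0.015,-0.11,-0.01],[0,0,0]],
  [[-0.014,-0.105,-0.012],[0,0,0]],
  [[0,0,0],[0,0,0]],
  [[0,0,0],[0,0,0]],
])

```text
time: 18.32
tool_pos: [533.3, 10.4, 82.1]
tcp_rot: [[0.991, -0.134, 0.0], [-0.134, -0.991, -0.0], [0.0, 0.0, -1.0]]
ft_force: [-1.7, -0.8, 9.8]
finger_gap: 0.003
```

Call:
carry_out([
  [[0,0,0.05],[0,0,0]],
  [[0,0,0.5],[0,0,0]],
  [[0,0,0.5],[0,0,0]],
  [[0,0,0],[0,0,0]],
  [[0,0,0],[0,0,0]],
])

```text
time: 18.95
tool_pos: [532.8, 10.7, 123.2]
tcp_rot: [[0.991, -0.133, -0.001], [-0.133, -0.991, -0.0], [-0.001, 0.0, -1.0]]
ft_force: [0.2, 0.0, -0.1]
finger_gap: 0.005
```

Run:
```python
from wr import *
f=grab('wrist');wr(f); cv2.imwrite('pics/w7.png',f['frame'])
```

```text
stud (np.float64(268.0), np.float64(143.0), np.float64(90.3), np.float64(576.7))
can_b 90.0
edges (np.float64(226.0), np.float64(312.6))
slopeL 0.03
slopeR -0.046
line3 (np.float64(130.6), np.float64(529.2), np.float64(-0.1), np.int32(832))
line4 (np.float64(53.2), np.float64(530.3), np.float64(0.33), np.int32(741))
tool b,a 81.1 526.6 123.1 F [ 0.3  0.  -0.8] 19.0
```

View pics/w7.png

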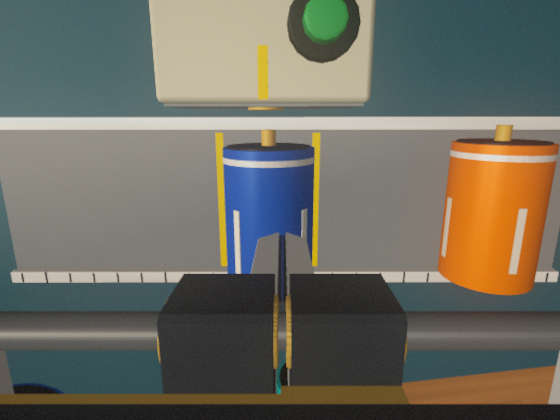

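```bash
cat > bt.py <<'E'
from m import *
def bt(n):
    f=grab(n);P=pts(f);hsv=cv2.cvtColor(f['frame'],cv2.COLOR_BGR2HSV)
    m=(hsv[...,0]>50)&(hsv[...,0]<85)&(hsv[...,1]>120)&(hsv[...,2]>60)&(P[...,2]>65)&(P[...,2]<110)&(P[...,0]>600)&(P[...,0]<710)
    k,lab,st,c=cv2.connectedComponentsWithStats(m.astype(np.uint8)); i=1+np.argmax(st[1:,4])
    q=P[lab==i]; print(n,st[i],c[i],'med',np.median(q,0).round(1),'z',np.percentile(q[:,2],[5,25,75,95]).round(1),'rays',[ray(f,*c[i],z)[:2].round(1).tolist() for z in(80,85,90)])
    t=(hsv[...,1]<60)&(P[...,0]>620)&(P[...,0]<700)&(P[...,2]>60)&(P[...,2]<80); print('box top z',np.median(P[t][:,2]) if t.any() else None)
E
python3 -c "
from bt import *
bt('wrist');bt('scene');bt('top')"
```

```text
wrist [ 303    0   45   40 1452] [325.42561983  17.66046832] med [645.8 -27.2  92. ] z [90.5 91.5 92.5 93.2] rays [[648.5, -29.0], [647.4, -28.3], [646.2, -27.6]]
box top z 70.1457375847649
scene [300 227  10   8  55] [304.67272727 230.63636364] med [650.5 -34.4  89.2] z [82.3 86.3 91.4 92.8] rays [[645.9, -25.1], [648.3, -30.0], [650.7, -35.0]]
box top z 69.92152151054938
top [268 161   1   1   1] [268. 161.] med [694.2  42.3  77.1] z [77.1 77.1 77.1 77.1] rays [[693.5, 42.1], [692.3, 41.9], [691.0, 41.7]]
box top z 71.4307597816387
```

Call:
carry_out([
  [[0,0,0.43],[0,0,0]],
  [[0.706,-0.238,0],[0,0,0]],
  [[0.706,-0.238,0],[0,0,0]],
  [[0.706,-0.238,0],[0,0,0]],
  [[0.706,-0.238,0],[0,0,0]],
  [[0,0,-0.5],[0,0,0]],
  [[0,0,-0.2],[0,0,0]],
  [[0,0,0],[0,0,0]],
])

```text
time: 20.15
tool_pos: [645.0, -26.8, 112.6]
tcp_rot: [[0.991, -0.132, -0.002], [-0.132, -0.991, 0.0], [-0.002, 0.0, -1.0]]
ft_force: [0.0, 0.4, -0.7]
finger_gap: 0.005
```

Run:
```python
from bt import *
s=bot.state();print(s['tool_pos'],s['ft_force'],s['time'])
f=grab('scene');g=grab('top')
cv2.imwrite('pics/b1.png',np.hstack([cv2.resize(f['frame'][150:300,200:380],None,fx=2.2,fy=2.2),cv2.resize(g['frame'][130:280,200:380],None,fx=2.2,fy=2.2)]))
can(g,105,125,40,150)
```

```text
[644.97914303 -26.75221244 112.59197601] [ 0.02963788  0.39746205 -0.70968823] 20.15
can n 351 a 476.7 560.2 fit b 92.09 skew -0.006 z 41.2 rect [274.5 217. ] sil b 95.5 P5/95 b [ 69.1 117. ]
```

View pics/b1.png

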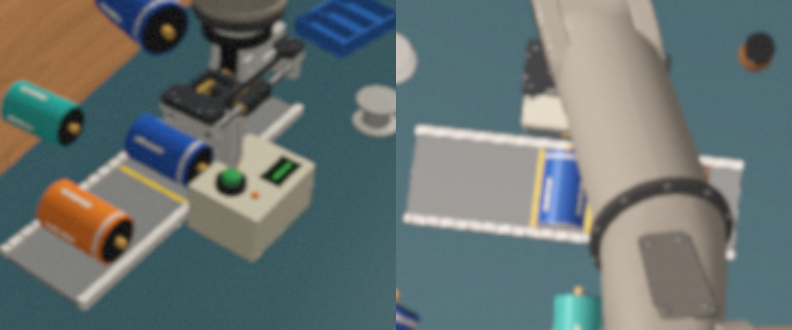

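Call:
carry_out([
  [[0,0,-0.2],[0,0,0]],
  [[0,0,-0.05],[0,0,0]],
  [[0,0,-0.05],[0,0,0]],
  [[0,0,0],[0,0,0]],
])

```text
time: 20.75
tool_pos: [646.1, -27.1, 101.1]
tcp_rot: [[0.991, -0.133, -0.0], [-0.133, -0.991, 0.0], [-0.0, -0.0, -1.0]]
ft_force: [-1.5, -0.1, 2.6]
finger_gap: 0.005
```

Call:
carry_out([
  [[0,0,-0.05],[0,0,0]],
  [[0,0,-0.05],[0,0,0]],
  [[0,0,0],[0,0,0]],
])

```text
time: 21.12
tool_pos: [646.2, -27.1, 97.3]
tcp_rot: [[0.991, -0.133, 0.0], [-0.133, -0.991, 0.0], [0.0, -0.0, -1.0]]
ft_force: [-1.1, 0.8, 6.3]
finger_gap: 0.006
```

Call:
carry_out([
  [[0,0,-0.025],[0,0,0]],
  [[0,0,0],[0,0,0]],
  [[0,0,0],[0,0,0]],
])

```text
time: 21.5
tool_pos: [646.4, -27.1, 97.1]
tcp_rot: [[0.991, -0.133, 0.001], [-0.133, -0.991, -0.0], [0.001, 0.0, -1.0]]
ft_force: [-6.2, -1.2, 15.7]
finger_gap: 0.006
```

Call:
carry_out([
  [[0,0,0.2],[0,0,0]],
  [[0,0,0.7],[0,0,0]],
  [[0,0,0.8],[0,0,0]],
  [[-0.8,0.5,0.5],[0,0,0]],
  [[-0.8,0.5,0],[0,0,0]],
  [[-0.8,0,0],[0,0,0]],
  [[-0.8,0,0],[0,0,0]],
  [[0,0,0],[0,0,0]],
  [[0,0,0],[0,0,0]],
])

```text
time: 22.62
tool_pos: [518.9, 12.8, 184.5]
tcp_rot: [[0.991, -0.133, 0.001], [-0.133, -0.991, 0.0], [0.001, -0.0, -1.0]]
ft_force: [0.2, -0.2, 0.2]
finger_gap: 0.003
```

Run:
```python
from wr import *
from bt import bt
f=grab('wrist');wr(f); cv2.imwrite('pics/w9.png',f['frame']); bt('wrist')
g=grab('top'); can(g,105,125,40,150); can(g,5,16,-150,0)
```

```text
stud (np.float64(271.0), np.float64(118.0), np.float64(90.2), np.float64(579.6))
can_b 94.2
edges (np.float64(236.6), np.float64(298.3))
slopeL 0.049
slopeR -0.06
line1 (np.float64(130.2), np.float64(523.6), np.float64(-0.02), np.int32(634))
line2 (np.float64(53.5), np.float64(523.4), np.float64(0.02), np.int32(534))
tool b,a 81.4 512.8 184.3 F [-0.3 -0.6  0.2] 22.675
wrist [301   1  32  36 847] [316.48524203  17.77213695] med [647.  -27.9  92. ] z [90.7 91.4 92.5 93.2] rays [[649.8, -29.4], [648.6, -28.8], [647.4, -28.2]]
box top z 70.12246902504086Traceback (most recent call last):
  File "<stdin>", line 4, in <module>
  File "m.py", line 29, in can
    i=1+np.argmax(st[1:,4]); m&=lab==i
        ~~~~~~~~~^^^^^^^^^^
    return _wrapfunc(a, 'argmax', axis=axis, out=out, **kwds)
    return bound(*args, **kwds)
ValueError: attempt to get argmax of an empty sequence
```

View pics/w9.png

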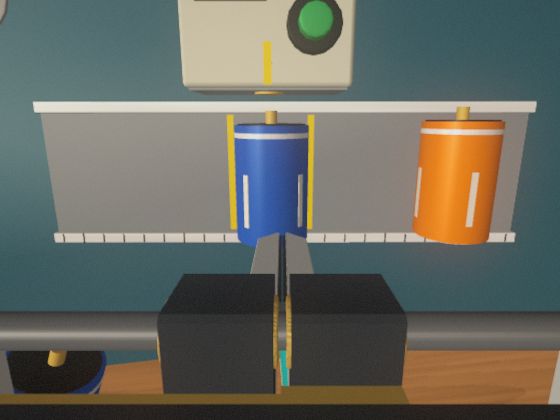

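```bash
python3 -c "
from rig import bot
print(bot.close_job())"
```

```text
the job is handed in; nothing more can be done
None
```

The blue can is lying in the bay and the green button has been pressed and released. I handed the job in at about 22.7 s of the 67 s allowed.

- **Rolling:** I rolled the smaller dark-blue can about 130 mm into the bay with shut fingertips stroking its top. Most strokes pressed with 5–10 N, with one brief reading of 20 N. One stroke pressed too lightly and moved the can only about 5 mm, so I repeated it.
- **Button:** I pressed straight down until it stopped moving, at 15.7 N after about 5 mm or more of travel, then let it go. Afterwards its top measured 92 mm above the bench, the same as before the press.
- **Final position:** In the last wrist-camera view the stud is 1.7 mm from the middle of the bay and the can lies square across the lane. The robot was clear of everything.
- **Checks that disagreed or failed:**
  - The can-edge estimate in that last view came out about 4 mm off the stud reading. I think the can's white label stripe cut off the colour mask on one side. Either value is within 10 mm.
  - The final top-camera check did not run; I think the arm hid the can. I therefore did not re-measure the orange can's position. It still lay on the lane in the last view, and I never brought the gripper near it.

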